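# Latch and twist-release test of the roller stand's emergency stop

### The job

Do the start-of-shift check of the emergency stop of the roller spin stand: with the fingertips press the big three-lobed mushroom head straight in until it latches, and take the hand off so that it is seen to stay in by itself. Then push one of its lobes round clockwise (seen from above) with the fingertips, without pinching or gripping the head or a lobe, until the latch lets go, and leave the head sprung fully out and turned back to rest. Do not press the start button beside it, and leave the loose parts on the bench where they lie.

Things in the scene. Friction and masses are not known exactly. Their poses are not given: they have to be found in the camera images.
- station: cast grey control station bolted to the bench, a box 120 mm (x) by 230 mm (y) by 90 mm high, z up. Origin on the bench right under the stop button's axis; the box spans x -60..+60 and y -62..+168 mm, with 9 mm high feet at both y ends and a gland with a bent pipe reaching y = +242 mm, 66 mm high. Bolt heads stand 5 mm, and a bezel of 23 mm radius under the head 7 mm, above the cover.
- stop_head: red mushroom head of the emergency stop: domed hub of 27 mm radius with three lobes like a star knob, 76 mm across. Origin on the vertical turning axis at the head's underside, 110 mm above the bench when out, about 102 mm latched in; z up, x along the middle of one lobe, the others at 120 degrees to it. Lobes: 18 mm wide, flat flanks, 0 to 20 mm above the origin, out to 38 mm from the axis.
- stop_top (a point): middle of the domed top of the mushroom head, on its axis, 29.5 mm above the origin of stop_head; where to press. The gap between two lobes is about 40 mm wide at 30 mm from the axis, open to the outside, and free down to the station's cover (12 mm below a latched head).
- stop_press (a joint): how far the head is pressed in, in m: 0 = fully out, 0.010 = end stop. Sprung outwards, about 4 N at the start, up to about 9 N while the latch is passed, which it is at 0.007 to 0.009: press to the end stop with 12 to 20 N to be sure. Latched and let go it stays in at about 0.0075; only a twist lets it out. A press does not turn it.
- stop_twist (a joint): how far the head is turned, in rad, growing clockwise seen from above: 0 = at rest, 0.785 = end stop. A light spring (0.02 N m, rising to 0.08 N m) turns it back to 0 when let go. A latched head lets go at about 0.5 rad (30 degrees) and springs up by itself while the lobe slides along the finger.
- start_button (a joint): how far the start button is pressed, in m: 0 = out, 0.006 = fully in
- start_button_top (a point): middle of the top of the round black start button, 15 mm in radius in a steel ring of 23 mm radius, standing about 22 mm over the station's cover, 105 mm from the stop button's axis along the station's +y
- bushing: loose bystander: upright brass bushing, 56 mm outer and 40 mm inner diameter, 50 mm high; origin at the centre of its underside
- plate: loose bystander: square steel retainer plate with holes, 80 by 80 by 8 mm, lying flat; origin at the centre of its underside
- cap_a: loose bystander: blue seal cap, 68 mm in diameter, 26 mm high with a narrower top of 44 mm; origin at the centre of its underside
- cap_b: loose bystander: the other, equal blue seal cap; origin at the centre of its underside

How it is judged (in metres and radians):
On the way, in this order (a step that is already met when the one before it is completed fails the run):
1. the mushroom head is pressed in by the fingers, without being turned (value of joint stop_press above 0.005 m and value of joint stop_twist below 0.15 rad and contact force between stop_head and the fingers above 1 N), for 0.02 s.
2. the head is let go and stays latched in by itself (value of joint stop_press above 0.0065 m and value of joint stop_twist below 0.15 rad and contact force between stop_head and anything else below 0.05 N), for 0.2 s.
3. the head is pushed round clockwise (value of joint stop_twist above 0.3 rad), for 0.02 s.
At the end, for the whole second after the job is handed in: The stop button has been latched in, let go, and released by a twist: its head is again out (within 1.5 mm) and turned back (within 0.08 rad), the start button is out, and the four loose parts lie within 15 mm of where they were (value of joint each of stop_press, start_button below 0.0015 m and value of joint stop_twist below 0.08 rad and distance of each of bushing, plate, cap_a, cap_b from where it was at the start of the episode below 0.015 m); the robot touches nothing.
It fails at once if the start button is pressed (value of joint start_button above 0.0025 m).
It fails at once if a lobe is pinched between the fingers (both its flanks loaded during the twist) (value of joint stop_twist above 0.1 rad and (contact force between each of stop_head_c0, stop_head_c1 and the fingers above 0.5 N or contact force between each of stop_head_c2, stop_head_c3 and the fingers above 0.5 N or contact force between each of stop_head_c4, stop_head_c5 and the fingers above 0.5 N)).
It fails at once if the whole head is gripped and turned like a knob (the fingers about its axis) instead of one lobe being pushed (value of joint stop_twist above 0.2 rad and contact force between stop_head and the fingers above 0.5 N and horizontal distance between the grasp point and stop_top below 0.01 m).
It fails at once if a loose part on the bench is moved or lifted (distance of any of bushing, plate, cap_a, cap_b from where it was at the start of the episode above 0.015 m).
It also fails if it takes over 38 s, if anything falls off the work surface, if the arm or the gripper's body presses on something with over 40 N, if the wrist force passes 120 N, or if a joint passes its speed limit or range.

### The arm

A 7-joint arm with a two-finger parallel gripper is mounted at the origin on the work surface. World frame = base frame: x ahead of the robot, y to its left, z up, the work surface at z = 0. Lengths are in mm, angles in rad, forces in N, time in s.
With the tool pointing down it reaches from about 400 to 875 mm from the base axis. Payload 4.4 kg.
Tool frame: the origin (TCP) lies midway between the tips of the shut fingers; the grasp point (between the pads) lies 19 mm behind it (ctrl.pinch_z is the distance from the TCP to the grasp point, in mm); z points along the fingers, y is the line along which they close (so a half turn about z gives the same grasp; the last joint's range is limited). The gripper opens to 85 mm and grips with 20 to 120 N. Pads are 22 mm wide; open, the fingers measure 114 mm over their backs; the gripper's body (76 mm by 85 mm) begins 54 mm behind the grasp point. The pads swing forward as they close: fully open they stand 13 mm farther back than shut.
Start: joints at [-1.332, 0.628, 0.038, 1.517, -0.027, 0.996, -0.02], TCP at [195.042, 620.061, 231.313] pointing down, gripper open.
Joint ranges: [-3.06, 3.06], [-0.37, 2.12], [-1.25, 1.32], [0.18, 2.47], [-1.1, 4.24], [0.23, 1.98], [-2.94, 2.94]. Speed limits (rad/s): [2.57, 2.57, 3.14, 3.14, 3.14, 3.14, 3.14].

### API

Orientations are given as [roll, pitch, yaw] about the fixed x, y, z axes, in that order (R = Rz(yaw) Ry(pitch) Rx(roll)).
In Python, from cell import read_state, cams, order, ctrl gives the robot as it stands.
- The arm moves only by the tool move_arm, never from a script. Its argument "targets" is text: rows parted by semicolons, each of 7 numbers parted by spaces: the gripper's target within -1 to 1 (fully open at 1, half-way at 0, shut at -1), then the shift along the tool's x, y, z in cm, then the turn, a rotation vector about the tool's x, y, z in degrees. A call has 1 to 5 rows; each row shifts and turns the commanded pose from where the row before left it, along the tool's axes as they then stand; what a row does not reach is not made up. A row lasts 1/12 s, in which the tool goes at most 41.7 mm and 7.16 degrees, less where a joint would pass 70% of its speed; a pose out of reach is approached as far as the arm can. A call with a gripper value outside its range is refused whole. The fingers move at their own pace and stop on an object; the grip force is fixed at half the most. Time passes only in rows, so rows that do not move let the fingers close. It gives the time, the measured TCP pose, the force, the opening and the grip force at its end, in the units of the state.
- read_state(): the state, without advancing time (a new reading comes with each control period).
- cams.get_image(name): name is "scene" or "top" or "wrist"; returns a dict with "color" (480x640x3 uint8, red, green, blue), "fovy" (degrees; the focal length in pixels is half the picture's height over the tangent of half this angle, whatever the lens; pixels are square), "cx", "cy" (the principal point, pixels), "k1" (the pictures are not rectified: a ray, as slopes to the right and down, at radius r is drawn at 1 + k1 r^2 times it, then the intrinsics apply), "rvec" (rotation vector, rad) and "tvec" (3), from world to camera coordinates, as OpenCV has them. Camera axes: x right, y down, z forward; pixel columns grow to the right and rows downward; lengths in mm; the calibration is good to about 2 mm. A picture is of the moment at which its call begins. There is no depth.
- order.finish_job(): hands the job in; it is judged then, once.
The state is a dict: "clock": time; "qpos": joint angles; "qd": joint speeds; "tau": joint torques, N m; "eef_pos": TCP position; "tool_rot": TCP orientation; "force": force on the tool from outside, world axes, zero at the start; "torque": the same for the moment, N m; "width": finger opening in mm; "gripper_force": force on a finger pad.
Only numpy, scipy, OpenCV 4.12 (cv2) and the standard library are available. Lean on these libraries where they do the work, as an engineer would, in place of code of your own. Each camera call takes 0.05 s, during which the arm holds its last target. There are 200 camera calls.

## Working session

There is one attempt and no reset: what is moved stays moved. The work goes in short steps, Python scripts to look and compute and a tool call to move; the robot and the scene stay as the last step left them, time stands still between calls to the robot, and variables do not carry over. Pictures are saved under pics/ and viewed, at most 10 in all, crops included, and the job is handed in when it is done.

Besides the shell and the picture viewer there is one more tool, called as name(argument=value, ...), one argument or row to a line, values as JSON. move_arm: Moves the arm, as the interface text tells. Its arguments: {"type":"object","properties":{"targets":{"type":"string"}},"required":["targets"]}

```bash
mkdir -p pics
cat > h.py <<'E'
import numpy as np, cv2
from cell import read_state, cams, order, ctrl
def grab(n,f):
    d=cams.get_image(n); cv2.imwrite('pics/'+f,cv2.cvtColor(d['color'],cv2.COLOR_RGB2BGR)); return d
def ray(d,u,v):
    f=240/np.tan(np.radians(d['fovy'])/2)
    p=np.array([(u-d['cx'])/f,(v-d['cy'])/f]); s=p.copy()
    for _ in range(20): s=p/(1+d['k1']*(s@s))
    R=cv2.Rodrigues(np.array(d['rvec'],float))[0]; t=np.array(d['tvec'],float)
    return -R.T@t, R.T@np.array([*s,1])
def at(d,u,v,z):
    o,r=ray(d,u,v); return o+r*(z-o[2])/r[2]
def proj(d,P):
    f=240/np.tan(np.radians(d['fovy'])/2)
    R=cv2.Rodrigues(np.array(d['rvec'],float))[0]; c=R@np.array(P,float)+np.array(d['tvec'],float)
    s=c[:2]/c[2]; s=s*(1+d['k1']*(s@s)); return s*f+[d['cx'],d['cy']]
E
python3 - <<'E'
from h import *
import pickle
D={n:grab(n,n+'0.png') for n in('scene','top')}
pickle.dump(D,open('d0.pkl','wb'))
s=read_state(); print(s['eef_pos'],s['tool_rot'],s['width'],s['clock'],s['force'],ctrl.pinch_z)
for n in D:
    hsv=cv2.cvtColor(D[n]['color'],cv2.COLOR_RGB2HSV); m=((hsv[...,0]<8)|(hsv[...,0]>172))&(hsv[...,1]>150)&(hsv[...,2]>60)
    k,l,st,c=cv2.connectedComponentsWithStats(m.astype('uint8'))
    for i in range(1,k):
        if st[i,4]>60: print(n,st[i],c[i],at(D[n],*c[i],125))
E
```

```text
[194.86676523 619.52179569 230.49480383] [-3.13989666e+00  2.42648055e-05  2.83681038e+00] 85.20460539394902 0.1 [-0.54684602  0.0962375   0.46507194] 18.700000000000003
scene [242 234  39  21 458] [260.10480349 245.19868996] [526.12624067 -70.31817303 125.        ]
top [ 393  240   47   48 1296] [412.95601852 265.4845679 ] [528.6115704  -72.89009205 125.        ]
```

View pics/top0.png

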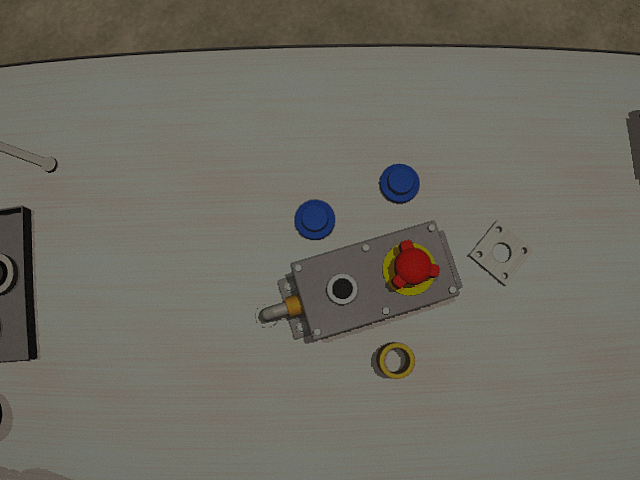

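View pics/scene0.png

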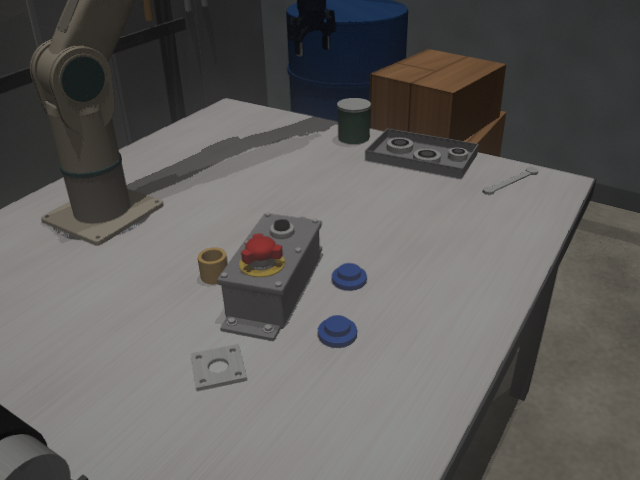

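The top view shows the red head at about (413,265). Its lobes point up (405,247), lower-left (399,283) and right (435,270), and the start button is at (342,289). The scene view agrees: the gripper is far away and the loose parts are all off the station. Next I'll fit the head and station pose.

Run:
```python
from h import *
import pickle
from scipy.optimize import minimize
D=pickle.load(open('d0.pkl','rb'))
M={}
for n in D:
    hsv=cv2.cvtColor(D[n]['color'],cv2.COLOR_RGB2HSV); M[n]=(((hsv[...,0]<8)|(hsv[...,0]>172))&(hsv[...,1]>150)&(hsv[...,2]>40)).astype('uint8')
S=8
def sil(d,x,y,a):
    im=np.zeros((480*1,640),np.uint8); 
    big=np.zeros((100*S,100*S),np.uint8); c0=np.round(proj(d,[x0[0],x0[1],120]))-50
    def hull(P):
        q=np.array([proj(d,p) for p in P]); q=((q-c0+.5)*S).astype(np.float32)
        cv2.fillConvexPoly(big,cv2.convexHull(q).astype(np.int32),1)
    t=np.linspace(0,2*np.pi,24,endpoint=False)
    hull([[x+r*np.cos(k),y+r*np.sin(k),z] for r,z in((27,110),(27,122),(20,134),(8,139)) for k in t])
    for i in range(3):
        b=a+i*2*np.pi/3; c,s=np.cos(b),np.sin(b)
        hull([[x+u*c-v*s,y+u*s+v*c,z] for u,v in((0,9),(0,-9),(35,9),(35,-9),(38,6),(38,-6)) for z in(110,130)])
    return cv2.resize(big.astype(np.float32),(100,100),interpolation=cv2.INTER_AREA),c0.astype(int)
x0=[528,-73]
def cost(p,names):
    e=0
    for n in names:
        s,c=sil(D[n],*p); m=M[n][c[1]:c[1]+100,c[0]:c[0]+100]; e+=((s-m)**2).sum()/m.sum()
    return e
for names in (['top'],['top','scene'],['scene']):
    best=min((minimize(cost,[528,-73,a],args=(names,),method='Nelder-Mead',options=dict(initial_simplex=[[528,-73,a],[533,-73,a],[528,-68,a],[528,-73,a+.3]])) for a in(0,.5,1,1.5)),key=lambda r:r.fun)
    a=best.x[2]; print(names,best.x[:2],np.degrees(a)%120,best.fun)
d=D['top']
# start button dark disc
print('start',at(d,342,289,112), 'cover corners',[at(d,*p,95).round() for p in((432,227),(453,290),(297,267),(317,332))])
for n,p,z in(('bush',(396,360),50),('plate',(502,252),8),('capA',(314,217),26),('capB',(400,181),26)): print(n,at(d,*p,z).round())
```

```text
['top'] [528.7707474  -73.30423381] 14.698749742215787 0.09538657134433962
['top', 'scene'] [528.40581792 -72.67177695] 15.135901012203853 1.0391799679086935
['scene'] [511.83391634 -52.74985607] 14.413576798393802 0.8447617443367904
start [498.71371016  29.1476398  112.        ] cover corners [array([ 590., -110.,   95.]), array([ 494., -136.,   95.]), array([534.,  94.,  95.]), array([438.,  67.,  95.])]
bush [392. -53.  50.]
plate [ 561. -246.    8.]
capA [624.  68.  26.]
capB [682. -76.  26.]
```

```bash
cat > plan.py <<'E'
import numpy as np
def rows(p,yaw,q,n,turn,g=-1):
    """n equal world steps p->q (mm), tool down, turning +turn deg/row about tool z"""
    d=(np.array(q,float)-p)/n/10
    for i in range(n):
        a=np.radians(yaw-turn*i); c,s=np.cos(a),np.sin(a)
        print(f"{g} {d[0]*c+d[1]*s:.2f} {d[0]*s-d[1]*c:.2f} {-d[2]:.2f} 0 0 {turn}",end=';\n' if i%5==4 else '; ')
E
python3 -c "
from plan import *
rows([195,620,231],162.5,[529,-73,200],20,5.9)"
```

```text
-1 -2.63 -2.80 0.15 0 0 5.9; -1 -2.91 -2.52 0.15 0 0 5.9; -1 -3.15 -2.20 0.15 0 0 5.9; -1 -3.36 -1.87 0.15 0 0 5.9; -1 -3.54 -1.51 0.15 0 0 5.9;
-1 -3.67 -1.14 0.15 0 0 5.9; -1 -3.77 -0.76 0.15 0 0 5.9; -1 -3.83 -0.37 0.15 0 0 5.9; -1 -3.85 0.03 0.15 0 0 5.9; -1 -3.82 0.42 0.15 0 0 5.9;
-1 -3.76 0.81 0.15 0 0 5.9; -1 -3.66 1.20 0.15 0 0 5.9; -1 -3.51 1.57 0.15 0 0 5.9; -1 -3.33 1.92 0.15 0 0 5.9; -1 -3.12 2.25 0.15 0 0 5.9;
-1 -2.87 2.56 0.15 0 0 5.9; -1 -2.59 2.84 0.15 0 0 5.9; -1 -2.29 3.09 0.15 0 0 5.9; -1 -1.96 3.31 0.15 0 0 5.9; -1 -1.61 3.50 0.15 0 0 5.9;
```

move_arm(
  targets="-1 -2.6 -2.8 0.15 0 0 5.9; -1 -2.9 -2.5 0.15 0 0 5.9; -1 -3.15 -2.2 0.15 0 0 5.9; -1 -3.35 -1.85 0.15 0 0 5.9; -1 -3.55 -1.5 0.15 0 0 5.9",
)

```text
clock: 0.52
eef_pos: [278.8, 445.5, 223.5]
tool_rot: [-3.141, 0.0, 2.317]
force: [0.4, 0.6, -0.8]
width: 25.6
gripper_force: 0.0
```

move_arm(
  targets="-1 -3.65 -1.15 0.15 0 0 5.9; -1 -3.75 -0.75 0.15 0 0 5.9; -1 -3.85 -0.35 0.15 0 0 5.9; -1 -3.85 0 0.15 0 0 5.9; -1 -3.8 0.4 0.15 0 0 5.9",
)

```text
clock: 0.93
eef_pos: [361.8, 272.7, 216.2]
tool_rot: [-3.141, -0.0, 1.802]
force: [0.6, 1.0, -0.3]
width: 0.1
gripper_force: 0.0
```

move_arm(
  targets="-1 -3.75 0.8 0.15 0 0 5.9; -1 -3.65 1.2 0.15 0 0 5.9; -1 -3.5 1.55 0.15 0 0 5.9; -1 -3.35 1.9 0.15 0 0 5.9; -1 -3.1 2.25 0.15 0 0 5.9",
)

```text
clock: 1.35
eef_pos: [444.9, 99.8, 208.7]
tool_rot: [-3.141, -0.0, 1.287]
force: [0.3, 0.7, -0.5]
width: -0.1
gripper_force: 0.0
```

move_arm(
  targets="-1 -2.85 2.55 0.15 0 0 5.9; -1 -2.6 2.85 0.15 0 0 5.9; -1 -2.3 3.1 0.15 0 0 5.9; -1 -1.95 3.3 0.15 0 0 5.9; -1 -1.6 3.5 0.15 0 0 5.9",
)

```text
clock: 1.77
eef_pos: [528.6, -73.2, 201.0]
tool_rot: [-3.141, 0.0, 0.772]
force: [-0.1, 0.8, -0.1]
width: 0.3
gripper_force: 0.0
```

move_arm(
  targets="-1 0 0 0 0 0 0; -1 0 0 0 0 0 0",
)

```text
clock: 1.93
eef_pos: [528.4, -74.3, 200.9]
tool_rot: [3.141, 0.002, 0.773]
force: [-0.9, 1.0, 1.2]
width: -0.1
gripper_force: 0.0
```

Run:
```python
from h import *
d=grab('top','t1.png'); w=grab('wrist','w1.png')
cv2.imwrite('pics/c1.png',np.hstack([cv2.imread('pics/w1.png')[::1],]))
s=read_state(); print(s['eef_pos'],s['tool_rot'],s['qpos'])
print('head, expected px in wrist', proj(w,[528.8,-73.3,139.5]), 'start',proj(w,[498.7,29.1,112]))
for a in(14.7,134.7,254.7): print(proj(w,[528.8+38*np.cos(np.radians(a)),-73.3+38*np.sin(np.radians(a)),130]))
```

```text
[527.58294978 -70.66577639 200.75909618] [-3.13972575e+00  4.81367873e-04  7.78333568e-01] [-0.31115923  0.5668232   0.59756484  1.88951188 -0.42818063  0.81689443
 -0.27905287]
head, expected px in wrist [328.14919237 256.59224565] start [180.14565162 167.11267056]
[359.36107061 200.05379261]
[268.10721789 251.24885737]
[356.78435307 297.41668123]
```

View pics/w1.png

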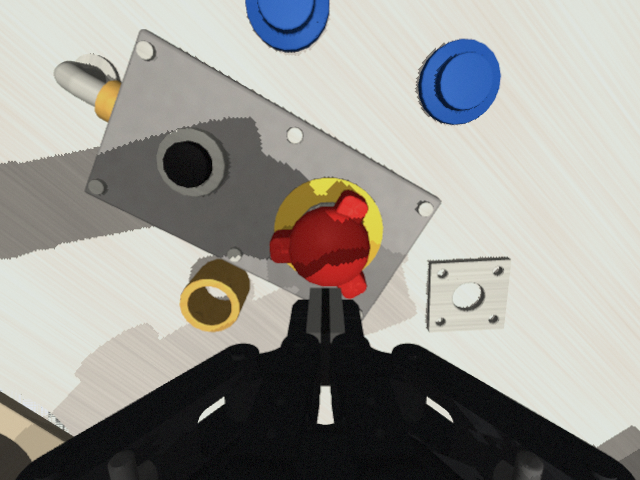

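The wrist view shows the head hub at about (328,247), 9 px from where I predicted. Its lobes are at (352,205), (281,248) and (353,285), and the start button at (188,163) is well clear. The shut fingertips are above the head, so I'm pressing down.

move_arm(
  targets="-1 0 0 1.8 0 0 0; -1 0 0 1.8 0 0 0; -1 0 0 1.6 0 0 0; -1 0 0 0.4 0 0 0; -1 0 0 0 0 0 0",
)

```text
clock: 2.45
eef_pos: [527.1, -69.7, 144.4]
tool_rot: [-3.139, 0.001, 0.78]
force: [-0.5, 0.5, 1.0]
width: 0.1
gripper_force: 0.0
```

move_arm(
  targets="-1 0 0 0.3 0 0 0; -1 0 0 0.3 0 0 0; -1 0 0 0.2 0 0 0; -1 0 0 0.2 0 0 0; -1 0 0 0 0 0 0",
)

```text
clock: 2.87
eef_pos: [528.9, -71.2, 136.0]
tool_rot: [3.141, -0.002, 0.778]
force: [0.8, 1.9, 4.3]
width: 0.2
gripper_force: 2.1
```

move_arm(
  targets="-1 0 0 0.3 0 0 0; -1 0 0 0.2 0 0 0; -1 0 0 0.2 0 0 0; -1 0 0 0 0 0 0",
)

```text
clock: 3.2
eef_pos: [528.9, -71.3, 129.5]
tool_rot: [3.141, -0.002, 0.777]
force: [-1.7, 1.7, 8.5]
width: 0.3
gripper_force: 4.3
```

move_arm(
  targets="-1 0 0 0.1 0 0 0; -1 0 0 0.1 0 0 0; -1 0 0 0 0 0 0",
)

```text
clock: 3.45
eef_pos: [529.1, -71.3, 129.3]
tool_rot: [3.141, -0.004, 0.777]
force: [-4.8, 3.1, 25.4]
width: 0.0
gripper_force: 12.6
```

move_arm(
  targets="-1 0 0 -1 0 0 0; -1 0 0 -2 0 0 0; -1 0 0 -1 0 0 0; -1 0 2.2 0 0 0 0; -1 0 2.3 0 0 0 0",
)

```text
clock: 3.87
eef_pos: [560.2, -102.7, 167.2]
tool_rot: [3.142, -0.001, 0.78]
force: [1.2, 0.4, -0.5]
width: 0.0
gripper_force: 0.0
```

move_arm(
  targets="-1 0 0 0 0 0 0; -1 0 0 0 0 0 0; -1 0 0 0 0 0 0",
)

```text
clock: 4.12
eef_pos: [559.1, -103.2, 165.9]
tool_rot: [-3.14, 0.0, 0.777]
force: [-0.1, 0.5, 0.6]
width: 0.2
gripper_force: 0.0
```

Run:
```python
from h import *
w=grab('wrist','w2.png'); t=grab('top','t2.png')
E=[]
for _ in range(1): s=read_state(); print(s['eef_pos'],s['tool_rot'])
b=cv2.imread('pics/t2.png')[190:340,310:510]; b=cv2.resize(b,(640,480),interpolation=cv2.INTER_CUBIC)
a=cv2.imread('pics/w2.png')
cv2.imwrite('pics/c2.png',cv2.resize(np.hstack([a,b]),(800,300),interpolation=cv2.INTER_AREA))
for z in(139.5,132): print(z,proj(w,[528.8,-73.3,z]))
```

```text
[ 558.99450945 -102.71638197  165.94573774] [-3.14002886e+00  3.48018053e-04  7.77926840e-01]
139.5 [243.09842989 282.31226055]
132 [246.14336935 276.18400486]
```

View pics/c2.png

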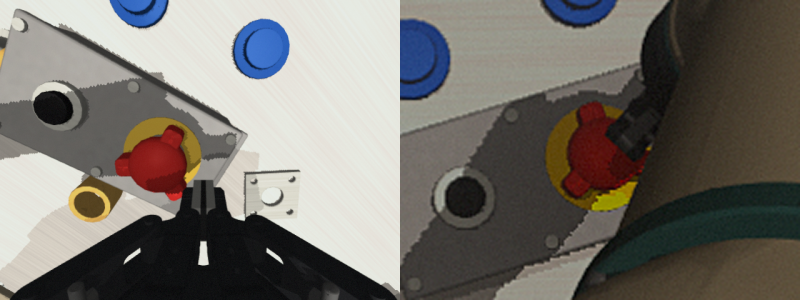

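The wrist view puts the hub at about (158,165) of the half-scale crop, and the shut fingers sit over the gap between the front lobe and the right-hand lobe. The force and the 129 mm bottoming height show the head reached its end stop. Now I'm lowering the fingers into the gap.

move_arm(
  targets="-1 0 0.3 1.5 0 0 0; -1 0 0 1.5 0 0 0; -1 0 0 1 0 0 0; -1 0 0 0.6 0 0 0; -1 0 0 0 0 0 0",
)

```text
clock: 4.63
eef_pos: [560.8, -105.0, 119.0]
tool_rot: [-3.139, 0.001, 0.778]
force: [-0.3, 0.6, 0.1]
width: 0.0
gripper_force: 0.0
```

move_arm(
  targets="-1 0 0 0.5 0 0 0; -1 0 0 0.5 0 0 0; -1 0 0 0.5 0 0 0; -1 0 0 0 0 0 0",
)

```text
clock: 4.97
eef_pos: [561.5, -105.6, 104.6]
tool_rot: [-3.141, 0.001, 0.777]
force: [-0.0, 0.3, 0.1]
width: -0.0
gripper_force: 0.0
```

Run:
```python
from h import *
w=grab('wrist','w3.png'); t=grab('scene','s3.png')
s=read_state(); print(s['eef_pos'],s['tool_rot'],s['force'])
b=cv2.imread('pics/s3.png')[180:330,160:360]; b=cv2.resize(b,(640,480),interpolation=cv2.INTER_CUBIC)
cv2.imwrite('pics/c3.png',cv2.resize(np.hstack([cv2.imread('pics/w3.png'),b]),(800,300),interpolation=cv2.INTER_AREA))
```

```text
[ 561.85428959 -105.80776664  105.21291679] [-3.14140424e+00  1.14460032e-04  7.77173923e-01] [-1.1950953  -0.0874964  -0.17080261]
```

View pics/c3.png

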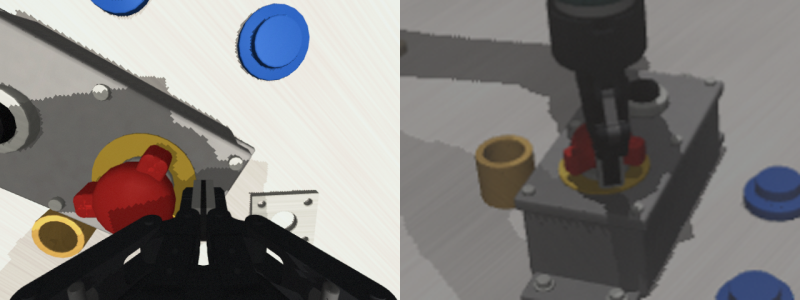

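The shut fingers are inside the gap, just below the lobe tops, and touching nothing. They sit a little too far out at r≈46 mm. I'll move in about 5 mm and then sweep clockwise along an arc.

move_arm(
  targets="-1 0 -0.25 0 0 0 0; -1 0 -0.25 0 0 0 0; -1 0 0 0 0 0 0",
)

```text
clock: 5.32
eef_pos: [558.0, -101.6, 105.4]
tool_rot: [-3.141, -0.0, 0.778]
force: [0.4, -0.9, -0.2]
width: -0.4
gripper_force: 0.0
```

move_arm(
  targets="-1 -0.43 -0.02 0 0 0 6; -1 -0.43 -0.02 0 0 0 6; -1 -0.43 -0.02 0 0 0 6; -1 0 0 0 0 0 0",
)

```text
clock: 5.65
eef_pos: [547.2, -110.1, 105.4]
tool_rot: [3.141, 0.001, 0.46]
force: [-0.1, 0.3, 0.2]
width: -0.1
gripper_force: 0.0
```

move_arm(
  targets="-1 -0.43 -0.02 0 0 0 6; -1 -0.43 -0.02 0 0 0 6; -1 -0.43 -0.02 0 0 0 6; -1 0 0 0 0 0 0",
)

```text
clock: 5.98
eef_pos: [535.9, -113.6, 105.4]
tool_rot: [3.141, -0.0, 0.149]
force: [0.2, -0.5, 0.1]
width: -0.1
gripper_force: 0.2
```

move_arm(
  targets="-1 -0.43 -0.02 0 0 0 6; -1 -0.43 -0.02 0 0 0 6; -1 0 0 0 0 0 0",
)

```text
clock: 6.23
eef_pos: [527.5, -114.3, 105.4]
tool_rot: [3.141, -0.001, -0.059]
force: [1.2, 0.1, 1.1]
width: -0.5
gripper_force: 0.5
```

Run:
```python
from h import *
w=grab('wrist','w4.png'); t=grab('top','t4.png')
s=read_state(); print(s['eef_pos'],s['tool_rot'],s['force'],s['torque'])
b=cv2.imread('pics/t4.png')[190:340,310:510]; b=cv2.resize(b,(640,480),interpolation=cv2.INTER_CUBIC)
cv2.imwrite('pics/c4.png',cv2.resize(np.hstack([cv2.imread('pics/w4.png'),b]),(800,300),interpolation=cv2.INTER_AREA))
```

```text
[ 527.60444065 -114.12642682  105.43263681] [ 3.14124502e+00 -3.28919337e-04 -5.43144840e-02] [ 1.98248009 -0.12329852  0.1163203 ] [-0.21574324 -0.28285983  0.00053666]
```

View pics/c4.png

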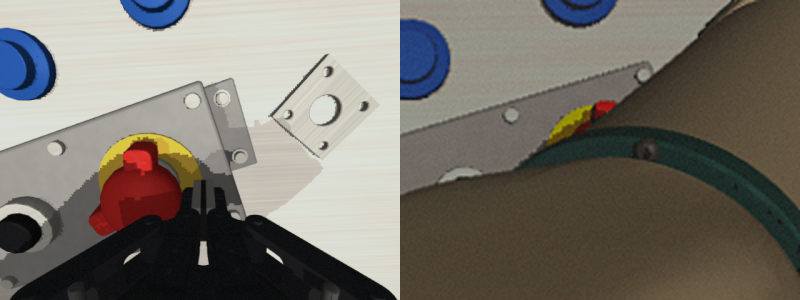

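The front lobe now points straight along tool x at about (140,155). It was 14.7° off that, so the head has turned roughly 15–20° and is still latched. I'll carry on.

move_arm(
  targets="-1 -0.43 -0.02 0 0 0 6; -1 -0.43 -0.02 0 0 0 6; -1 0 0 0 0 0 0",
)

```text
clock: 6.58
eef_pos: [518.8, -113.0, 105.5]
tool_rot: [3.141, -0.001, -0.269]
force: [1.6, -1.4, 1.4]
width: -0.3
gripper_force: 1.1
```

move_arm(
  targets="-1 -0.36 -0.02 0 0 0 5; -1 0 0 0 0 0 0; -1 0 0 0 0 0 0",
)

```text
clock: 6.83
eef_pos: [515.9, -112.1, 105.5]
tool_rot: [3.141, -0.001, -0.351]
force: [1.5, -1.5, 1.2]
width: 0.1
gripper_force: 1.3
```

Run:
```python
from h import *
w=grab('wrist','w5.png'); t=grab('scene','s5.png')
s=read_state(); print(s['eef_pos'],s['tool_rot'],s['force'])
b=cv2.imread('pics/s5.png')[180:330,160:360]; b=cv2.resize(b,(640,480),interpolation=cv2.INTER_CUBIC)
cv2.imwrite('pics/c5.png',cv2.resize(np.hstack([cv2.imread('pics/w5.png'),b]),(800,300),interpolation=cv2.INTER_AREA))
```

```text
[ 515.88398806 -112.1095689   105.52473802] [ 3.14128031e+00 -1.09136701e-03 -3.53273718e-01] [ 2.13760898 -1.19050077  1.41536945]
```

View pics/c5.png

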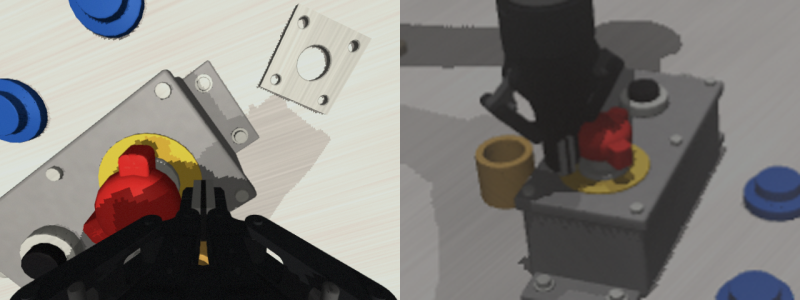

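The scene view now shows the grey stem below the red head, so the latch has let go and the head is up. The wrist view shows the front lobe turned to about (138,160). I'll back off counter-clockwise so the head can follow back to rest.

move_arm(
  targets="-1 0.43 -0.02 0 0 0 -6; -1 0.43 -0.02 0 0 0 -6; -1 0.43 -0.02 0 0 0 -6; -1 0.43 -0.02 0 0 0 -6; -1 0.43 -0.02 0 0 0 -6",
)

```text
clock: 7.35
eef_pos: [536.5, -113.5, 105.2]
tool_rot: [-3.141, 0.0, 0.175]
force: [0.8, 0.2, 0.7]
width: 0.3
gripper_force: 0.5
```

move_arm(
  targets="-1 0.43 -0.02 0 0 0 -6; -1 0.43 0.02 0 0 0 -6; -1 0.43 0.1 0 0 0 -6; -1 0.3 0.3 0 0 0 -6; -1 0 0.3 0 0 0 0",
)

```text
clock: 7.77
eef_pos: [554.8, -113.9, 105.1]
tool_rot: [-3.139, -0.0, 0.592]
force: [1.1, 0.5, 0.2]
width: 0.7
gripper_force: 0.0
```

move_arm(
  targets="-1 0 0 -1 0 0 0; -1 0 0 -2 0 0 0; -1 0 0.5 -3 0 0 0; -1 0 2 -3 0 0 0; -1 0 3 0 0 0 0",
)

```text
clock: 8.18
eef_pos: [587.2, -159.9, 201.3]
tool_rot: [3.138, -0.005, 0.587]
force: [0.5, -0.4, 0.0]
width: -0.5
gripper_force: 0.0
```

move_arm(
  targets="-1 0 3 -1 0 0 0; -1 0 3 0 0 0 0; -1 0 0 0 0 0 0; -1 0 0 0 0 0 0",
)

```text
clock: 8.52
eef_pos: [617.7, -212.6, 205.5]
tool_rot: [3.141, 0.001, 0.582]
force: [-0.2, -0.5, 0.0]
width: 0.0
gripper_force: 0.0
```

Run:
```python
from h import *
w=grab('top','t6.png'); t=grab('scene','s6.png')
s=read_state(); print(s['eef_pos'],s['tool_rot'],s['force'],s['clock'])
a=cv2.imread('pics/t6.png')[160:400,280:600]; a=cv2.resize(a,(640,480),interpolation=cv2.INTER_CUBIC)
f=lambda n:cv2.resize(cv2.imread(n)[180:330,160:360],(640,480),interpolation=cv2.INTER_CUBIC)
b=f('pics/s6.png')
cv2.imwrite('pics/c6.png',cv2.resize(np.vstack([np.hstack([a,b]),np.hstack([f('pics/scene0.png'),f('pics/s3.png')])]),(800,600),interpolation=cv2.INTER_AREA))
```

```text
[ 617.41006429 -209.74139749  204.95331226] [-3.13915228e+00  7.20345003e-04  5.84620327e-01] [-0.42783728  0.46077952  0.54975798] 8.6167
```

View pics/c6.png

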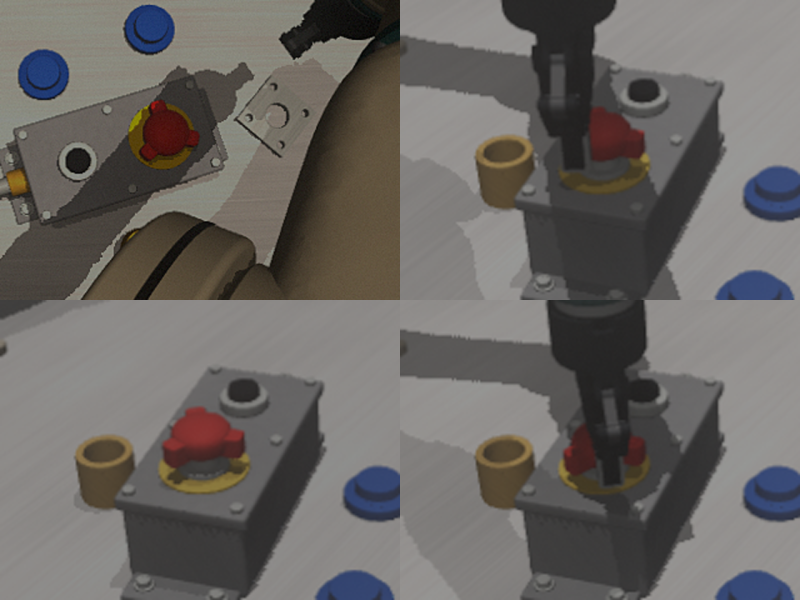

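The final view matches the start. The dome top is at the same height, (605,110) against (205,410) in the stacked initial crop, and the lobes are at their original angles in the top view. The arm is clear and no loose part has moved, so I'm handing it in.

```bash
python3 -c "
from cell import order; print(order.finish_job())"
```

```text
the job is handed in; nothing more can be done
None
```

The stop head was pressed in to its end stop, let go, then released by pushing one lobe clockwise. It is back out and at rest in the final pictures, with the loose parts where they were; the job is handed in, but no verdict came back.

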